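# Turn over cast foot plates and reject the one without its boss

## Task

Swing the green board right over by its red handle so that all three castings lying on it tip onto the wooden bed with their undersides up, then lay the board back down flat. Look at the undersides and put the one casting that has no round boss into the red tray, leaving the two sound ones lying on the bed, undersides up.

Things in the scene. Friction and masses are not known exactly. Their poses are not given: they have to be found in the camera images.
- casting_a: grey cast foot plate, a pan 60 (x) x 40 (y) x 18 mm (z), about 0.14 kg. Origin: centre of its open underside (rim plane); z points to the smooth closed top, 18 mm away: up at the start, down once turned over (origin then 18 mm above the bed). SOUND: in the dark underside stands a bright round boss 18 mm across with a black hole, 2 mm short of the rim
- casting_b: grey cast foot plate, a pan 60 (x) x 40 (y) x 18 mm (z), about 0.14 kg. Origin: centre of its open underside (rim plane); z points to the smooth closed top, 18 mm away: up at the start, down once turned over (origin then 18 mm above the bed). SOUND: in the dark underside stands a bright round boss 18 mm across with a black hole, 2 mm short of the rim
- casting_c: grey cast foot plate, a pan 60 (x) x 40 (y) x 18 mm (z), about 0.14 kg. Origin: centre of its open underside (rim plane); z points to the smooth closed top, 18 mm away: up at the start, down once turned over (origin then 18 mm above the bed). FAULTY: underside an empty dark pan, no boss. From above all three look the same; which place it has varies
- board (a joint): angle (rad) of the green board about its hinge: 0 flat (start; castings lie on it in a row 80 mm apart, long sides square to the hinge, near ends 4 mm from it), 1.57 upright, 2.1 end stop over the bed. Turns freely, falls if let go. Past upright it pushes the castings, by then on end, over onto the bed; all are over by 2.0. It is 83 mm long and 240 mm wide; its top face is level with the hinge axis
- board_handle (a point): middle of the board's red round handle bar, 10 mm thick, 80 mm long, parallel to the hinge (its y axis). It lies 130 mm from the hinge axis along the board (45 mm off the board's free edge) and 25 mm above the board's top face, 55 mm above the table at angle 0. The bar can turn between the fingers, so a hand pointing straight down can carry it round
- bed (a point): middle of the hinge axis, level with the top of the fixed wooden bed, 30 mm above the table. x points level, square to the hinge, from bed to flat board (away from the robot); y along the hinge; z up. The bed spans x 0 to -115 mm, 250 mm wide, with a 6 mm lip along its near edge. Turned-over castings lie at about x = -50 mm, long sides square to the hinge
- reject_tray: fixed red open tray 170 (x) x 140 (y) x 35 mm high, walls 4 mm, floor 4 to 5 mm thick. Origin: centre of its underside. It stands to the left or the right of the jig; an equal blue tray with one sound casting already passed, boss up, stands on the other side and is not used

How it is judged:
By the outcome, as a careful person would: the job done as asked, in the order asked, and still so for the second after the job is handed in, with the robot touching nothing.
It also fails if it takes over 58 s, if anything falls off the work surface, if the arm or the gripper's body presses on something with over 40 N, if the wrist force passes 120 N, or if a joint passes its speed limit or range.

## Robot

A 6-joint arm with a two-finger parallel gripper is mounted at the origin on the work surface. World frame = base frame: x ahead of the robot, y to its left, z up, the work surface at z = 0. Lengths are in m, angles in rad, forces in N, time in s.
With the tool pointing down it reaches from about 0.275 to 0.975 m from the base axis. Payload 8.4 kg.
Tool frame: the origin (TCP) lies on the centre line of the jaws, within the pads' length; the fingertips stand 22 mm ahead of it and the grasp point (between the pads) lies 3 mm ahead of it; y points along the fingers, x is the direction in which the jaws open and shut, and the axes are right-handed (so a half turn about y gives the same grasp; the last joint's range is limited). The gripper opens to 92 mm and grips with 3 to 60 N. Pads are 20 mm wide; open, the fingers measure 128 mm over their backs; the gripper's body (75 mm by 189 mm) begins 69 mm behind the grasp point.
Start: joints at [1.104, 0.353, 1.633, -0, 1.155, -0.002], TCP at [0.28, 0.559, 0.237] pointing down, gripper open.
Joint ranges: [-2.63, 2.63], [-0.92, 2.1], [0.06, 2.66], [-1.3, 4.44], [0, 2.69], [-3.02, 3.02]. Speed limits (rad/s): [2.22, 2.22, 2.79, 3.14, 3.14, 3.14].

## Interface

Orientations are given as a unit quaternion [w, x, y, z].
In Python, from rig import env gives the robot as it stands.
- The arm moves only by the tool drive_tool, never from a script. Its argument "deltas" is a list of rows, each a list of 4 numbers: the shift along the tool's x, y, z in units of 25 mm (1.0 is 25 mm), then the turn about the tool's y in units of 5 degrees (1.0 is 5 degrees). A call has 1 to 10 rows; each row shifts and turns the commanded pose from where the row before left it, along the tool's axes as they then stand; what a row does not reach is not made up. A row lasts 1/12 s, in which the tool goes at most 41.7 mm and 7.16 degrees, less where a joint would pass 70% of its speed; a pose out of reach is approached as far as the arm can. A call is refused whole if a number of a shift passes 1 or a number of a turn 1, either way. A call with a gripper value outside its range is refused whole. "claw" is the gripper's target within -1 to 1 (fully open at 1, half-way at 0, shut at -1), set as the call begins (left out, the last holds). The fingers move at their own pace and stop on an object; "grip_force" is the grip in N (left out, the last holds). Time passes only in rows, so rows that do not move let the fingers close. It gives the time, the measured TCP pose, the force and the opening at its end, in the units of the state.
- env.state(): the state, without advancing time (a new reading comes with each control period).
- env.capture(name): name is "scene" or "side" or "wrist"; returns (picture, depth): 384x512x3 uint8, blue, green, red; 384x512 float32, m along the optical axis (not along the pixel's ray), 0 where there is no reading.
- env.camera_params(name): a dict with "fx", "fy", "cx", "cy" (pixels), "D" ([k1, k2, p1, p2, k3] as OpenCV has them; the pictures are not rectified), "xyz" and "attitude" of the camera in the world. Camera axes: x right, y down, z forward; pixel columns grow to the right and rows downward; lengths in m; the calibration is good to about 2 mm. A picture is of the moment at which its call begins: read the wrist's pose just before it. camera_params takes no time and is no camera call; for the wrist camera it gives the pose at the moment of the call.
- env.close_job(): hands the job in, once; it reports no verdict.
Trained networks look in the newest picture that a camera, given by its name, has taken for a name from the list of things; names that differ only in an ending like _2 or _b are one class to them, and where a whole thing is asked for, a point or a joint stands for the part that bears it (a point fixed in the world has none). Each returns a list of dicts, best first, with "confidence" (0 to 1); they miss things now and then, are a little off and sometimes report something else, mostly with a low value. They report only what shows in the picture. A call takes as long as a camera call.
- env.spot_in(camera, target): "extent" ([left, top, right, bottom] in pixels, round what is visible of it).
- env.masks_of(camera, target): "pixels" (384x512 bool, what is visible of it) and "extent" ([left, top, right, bottom] in pixels, round what is visible of it).
The state is a dict: "time_s": time; "joints": joint angles; "joint_velocities": joint speeds; "tau": joint torques, N m; "ee_pos": TCP position; "ee_rot": TCP orientation; "force": force on the tool from outside, world axes, zero at the start; "wrist_torque": the same for the moment, N m; "width": finger opening in m.
Only numpy, scipy, OpenCV 4.12 (cv2) and the standard library are available. Lean on these libraries where they do the work, as an engineer would, in place of code of your own. Each camera call takes 0.05 s, during which the arm holds its last target. There are 200 camera calls.

## Working session

There is one attempt and no reset: what is moved stays moved. The work goes in short steps, Python scripts to look and compute and a tool call to move; the robot and the scene stay as the last step left them, time stands still between calls to the robot, and variables do not carry over. Pictures are saved under pics/ and viewed, about 8 in all and at most 12, crops included, and the job is handed in when it is done.

Besides the shell and the picture viewer there is one more tool, called after "Call:" by a JSON object that holds its "op" and its "data", one argument or row to a line. drive_tool: Moves the arm, as the interface text tells. Its arguments: {"type":"object","properties":{"deltas":{"type":"array","items":{"type":"array","items":{"type":"number"}}},"claw":{"type":"number"},"grip_force":{"type":"number"}},"required":["deltas"]}

```bash
mkdir -p pics; ls
python3 - <<'E'
from rig import env
import cv2,numpy as np
s=env.state();print({k:np.round(v,3).tolist() for k,v in s.items()})
ims=[]
for c in("scene","side"):
    im,d=env.capture(c);np.savez('/tmp/%s.npz'%c,im=im,d=d);ims.append(im);cv2.imwrite(f'pics/{c}0.png',im)
    print(c,env.camera_params(c))
print(env.camera_params("wrist"))
cv2.imwrite('pics/both0.png',cv2.resize(np.vstack(ims),(512,768))[:, :])
E
```

```text
pics
{'time_s': 0.0, 'joints': [1.104, 0.354, 1.634, -0.0, 1.155, -0.002], 'joint_velocities': [0.0, 0.001, 0.002, 0.001, -0.001, 0.001], 'tau': [-0.004, -59.384, -33.422, 0.069, 0.023, -0.0], 'ee_pos': [0.28, 0.558, 0.236], 'ee_rot': [-0.601, 0.602, 0.371, -0.372], 'force': [-1.137, -1.026, 0.873], 'wrist_torque': [0.005, -0.016, 0.045], 'width': 0.092}
scene {'fx': 426.0494939688688, 'fy': 426.0494939688688, 'cx': 260.289805707919, 'cy': 195.03296076907128, 'D': array([0.04470912, 0.        , 0.        , 0.        , 0.        ]), 'xyz': array([1.17436239, 0.46485343, 0.86226408]), 'attitude': array([-0.16705395,  0.40218016,  0.83401531, -0.33876623])}
side {'fx': 367.37219806398474, 'fy': 367.37219806398474, 'cx': 258.10082887311546, 'cy': 196.67965991177215, 'D': array([-0.10107805,  0.        ,  0.        ,  0.        ,  0.        ]), 'xyz': array([ 0.23758114, -0.34580463,  0.63603722]), 'attitude': array([-0.33499503,  0.85524281, -0.37173466,  0.13472718])}
{'fx': 302.0192784101128, 'fy': 302.0192784101128, 'cx': 251.2196815500476, 'cy': 189.40475958340522, 'D': array([-0.04079484,  0.        ,  0.        ,  0.        ,  0.        ]), 'xyz': array([0.21752575, 0.59012733, 0.38432888]), 'attitude': array([0.10552496, 0.84452195, 0.52095255, 0.06523504])}
```

View pics/scene0.png

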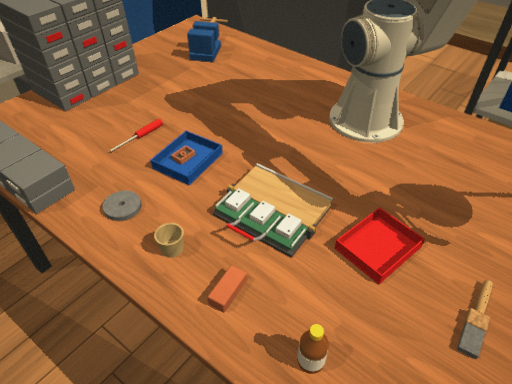

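View pics/side0.png

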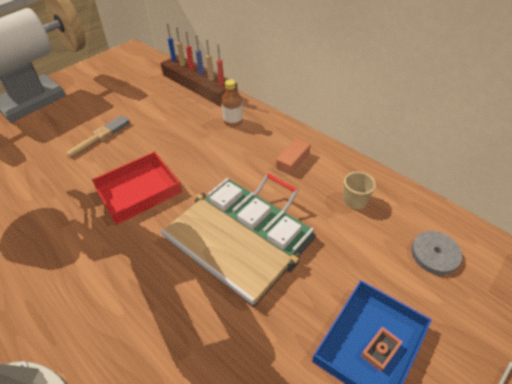

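```bash
cat > h.py <<'E'
from rig import env
import cv2,numpy as np
from scipy.spatial.transform import Rotation as R
def rot(q): return R.from_quat(np.asarray(q),scalar_first=True)
def cloud(c,im=None,d=None):
    """world points HxWx3"""
    p=env.camera_params(c)
    if d is None: im,d=env.capture(c)
    K=np.array([[p['fx'],0,p['cx']],[0,p['fy'],p['cy']],[0,0,1]])
    v,u=np.mgrid[:384,:512]
    n=cv2.undistortPoints(np.stack([u,v],-1).reshape(-1,1,2).astype(float),K,p['D']).reshape(384,512,2)
    P=np.dstack([n,np.ones((384,512))])*d[...,None]
    W=rot(p['attitude']).apply(P.reshape(-1,3)).reshape(384,512,3)+p['xyz']
    W[d==0]=np.nan
    return im,W
def tool():
    s=env.state();return np.array(s['ee_pos']),rot(s['ee_rot']),s
def plan(target,axis=None):
    """shift units in tool axes from present measured pose; yaw units to bring tool x along axis"""
    p,r,s=tool()
    print('t',s['time_s'],'pos',p.round(4),'x',r.as_matrix()[:,0].round(3),'y',r.as_matrix()[:,1].round(3),'z',r.as_matrix()[:,2].round(3),'F',np.round(s['force'],1),'w',s['width'])
    if target is not None: print('units',(r.inv().apply(np.array(target)-p)/.025).round(3))
    if axis is not None:
        a=r.inv().apply(np.array([axis[0],axis[1],0.])); ang=np.degrees(np.arctan2(-a[2],a[0])) # turn about y: x->cos x - sin z
        print('turn units',(np.array([ang,(ang+180)%360-180 if ang<0 else ang-180])/5).round(3))
E
python3 - <<'E'
from h import *
for c in("scene","side"):
    im,W=cloud(c)
    for t in("casting_a","board_handle","board","reject_tray"):
        for m in env.masks_of(c,t)[:5]:
            P=W[m['pixels']];P=P[~np.isnan(P[:,0])]
            if len(P)<5: continue
            top=P[P[:,2]>np.percentile(P[:,2],50)-.004]
            rc=cv2.minAreaRect((top[:,:2]*1000).astype(np.float32))
            print(c,t,round(m['confidence'],2),m['extent'],len(P),'med',np.median(P,0).round(4),'z',np.percentile(P[:,2],[5,95]).round(3),np.round(rc[0],1),np.round(rc[1],1),round(rc[2],1))
    # red handle by colour
    b,g,r=[im[...,i].astype(int) for i in range(3)]
    k=(r>130)&(g<60)&(b<70)
    P=W[k];P=P[~np.isnan(P[:,0])];
    q=P[(P[:,2]>.03)]
    np.save('/tmp/red_%s.npy'%c,P)
    np.save('/tmp/W_%s.npy'%c,W)
plan(None)
E
```

```text
scene casting_a 0.89 [274.3, 215.8, 301.3, 238.4] 412 med [0.5856 0.0927 0.0453] z [0.028 0.048] [579.8  91.9] [62.9 40.7] 3.9
scene casting_a 0.89 [248.6, 202.6, 276.0, 226.9] 413 med [0.59   0.0149 0.0446] z [0.027 0.048] [585.7  12.5] [61.5 41.4] 3.5
scene casting_a 0.78 [223.3, 187.7, 247.4, 210.8] 376 med [ 0.5961 -0.0647  0.0447] z [0.028 0.048] [591.  -67.7] [62.5 41.3] 4.5
scene board_handle 0.89 [214.4, 189.8, 308.1, 250.2] 1551 med [0.6191 0.0324 0.0284] z [0.024 0.056] [618.8  14.6] [136.9 240. ] 4.2
scene board_handle 0.22 [216.3, 165.9, 334.2, 257.0] 5266 med [0.5342 0.029  0.0278] z [0.008 0.034] [558.3  11.2] [258.5 271.7] 3.7
scene board 0.79 [215.2, 192.1, 307.7, 250.0] 1537 med [0.6196 0.0355 0.0283] z [0.024 0.056] [618.8  14.8] [135.2 240.4] 5.0
scene reject_tray 0.73 [276.3, 213.9, 303.8, 238.6] 361 med [0.5837 0.0952 0.0456] z [0.033 0.048] [579.6  92.4] [63.1 39.4] 5.4
scene reject_tray 0.57 [334.9, 208.4, 424.5, 286.3] 3772 med [0.4656 0.2924 0.004 ] z [0.    0.033] [466.6 285. ] [156.4 180.9] 78.7
side casting_a 0.95 [267.5, 217.5, 299.5, 250.6] 627 med [ 0.5851 -0.0731  0.0472] z [0.033 0.049] [590.  -69.2] [60.5 41. ] 3.5
side casting_a 0.63 [94.2, 152.9, 183.8, 224.3] 3730 med [0.4681 0.2967 0.0054] z [0.002 0.034] [473.8 292.5] [150.8 181.5] 79.3
side casting_a 0.61 [209.1, 183.6, 240.6, 210.4] 518 med [0.5728 0.0847 0.047 ] z [0.031 0.049] [578.6  90.5] [60.  41.5] 3.4
side casting_a 0.6 [240.0, 197.2, 269.9, 227.2] 545 med [0.5794 0.0057 0.0473] z [0.034 0.049] [584.4   9.5] [59.7 39.3] 3.6
side board 0.9 [205.0, 172.5, 317.8, 257.2] 2163 med [ 0.6063 -0.0107  0.0302] z [0.027 0.057] [617.8  14.2] [135.8 240.6] 4.0
side reject_tray 0.57 [96.7, 152.1, 180.0, 225.5] 3692 med [0.468  0.2971 0.0055] z [0.002 0.034] [468. 290.] [143.9 171.2] 78.9
t 0.6 pos [0.2802 0.5587 0.2366] x [0.448 0.894 0.   ] y [ 0.  0. -1.] z [-0.894  0.448  0.   ] F [-0.1 -0.4  0.3] w 0.09177576120351391
```

```bash
cat >> h.py <<'E'
U=np.array([.9976,.0698,0]);V=np.array([-.0698,.9976,0]);Z=np.array([0,0,1.]);BED=np.array([.551,.0092,.030])
def rows(targets,axis=None,n=10,start=None):
    """rows through world targets (n rows each), turning tool x towards axis meanwhile"""
    p,r,s=tool(); 
    if start is not None:p=np.array(start)
    x=r.as_matrix()[:,0]; tot=0
    if axis is not None:
        a=r.inv().apply(axis); tot=np.degrees(np.arctan2(-a[2],a[0]))
        if tot>90: tot-=180
        if tot<-90: tot+=180
    N=n*len(targets); q=p.copy(); out=[]
    for k,t in enumerate(targets):
        q0=p if k==0 else np.array(targets[k-1])
        for i in range(n):
            g=q0+(np.array(t)-q0)*(i+1)/n
            sh=np.round(r.inv().apply(g-q)/.025,2); tu=np.round(tot/N/5,2)
            q=q+r.apply(sh*.025); r=r*R.from_rotvec([0,np.radians(tu*5),0])
            out.append([*(sh+0.).tolist(),float(tu)])
    for i in range(0,len(out),10): print(out[i:i+10])
    print('max',np.abs(out).max(0),'end',q.round(4),'x',r.as_matrix()[:,0].round(3))
E
python3 - <<'E'
from h import *
for c in("scene","side"):
    P=np.load('/tmp/red_%s.npy'%c); q=P-BED; a=q@U;b=q@V
    k=(a>.1)&(a<.16)&(abs(b)<.1)&(q[:,2]>.01)
    print(c,k.sum(),'handle a,b ranges',a[k].min(),a[k].max(),b[k].min(),b[k].max(),'z',np.percentile(P[k,2],[5,95]))
    k=(b>.15)&(abs(P[:,0]-.468)<.15)&(P[:,2]>.027)
    print('tray rim',np.round(cv2.minAreaRect((P[k,:2]*1000).astype(np.float32)),1) if 0 else cv2.minAreaRect((P[k,:2]*1000).astype(np.float32)))
rows([BED+.13*U+.14*Z],U,30)
E
```

```text
scene 98 handle a,b ranges 0.125915169634904 0.13592048026942402 -0.040334028581268874 0.03829775207276985 z [0.05405981 0.05964662]
tray rim ((469.6785888671875, 290.7890319824219), (140.83921813964844, 174.72866821289062), 79.14461517333984)Traceback (most recent call last):
  File "<stdin>", line 5, in <module>
    return umr_minimum(a, axis, None, out, keepdims, initial, where)
ValueError: zero-size array to reduction operation minimum which has no identity
```

Run:
```python
from h import *
rows([BED+.1305*U+.13*Z],U,30)
```

```text
[[-0.4, 0.1, -0.8, 0.4], [-0.38, 0.1, -0.82, 0.4], [-0.35, 0.11, -0.82, 0.4], [-0.32, 0.1, -0.84, 0.4], [-0.29, 0.1, -0.85, 0.4], [-0.25, 0.1, -0.86, 0.4], [-0.23, 0.1, -0.87, 0.4], [-0.2, 0.11, -0.87, 0.4], [-0.17, 0.1, -0.88, 0.4], [-0.14, 0.1, -0.89, 0.4]]
[[-0.1, 0.1, -0.89, 0.4], [-0.08, 0.11, -0.9, 0.4], [-0.04, 0.1, -0.89, 0.4], [-0.01, 0.1, -0.9, 0.4], [0.02, 0.1, -0.9, 0.4], [0.05, 0.1, -0.89, 0.4], [0.08, 0.11, -0.9, 0.4], [0.11, 0.1, -0.89, 0.4], [0.14, 0.1, -0.88, 0.4], [0.18, 0.1, -0.88, 0.4]]
[[0.2, 0.1, -0.88, 0.4], [0.24, 0.11, -0.86, 0.4], [0.26, 0.1, -0.86, 0.4], [0.3, 0.1, -0.85, 0.4], [0.32, 0.1, -0.83, 0.4], [0.36, 0.1, -0.83, 0.4], [0.38, 0.11, -0.81, 0.4], [0.41, 0.1, -0.8, 0.4], [0.44, 0.1, -0.78, 0.4], [0.46, 0.1, -0.77, 0.4]]
max [0.46 0.11 0.9  0.4 ] end [0.6811 0.0183 0.1601] x [0.998 0.059 0.   ]
```

Call:
{"op": "drive_tool", "data": {
  "deltas": [
    [-0.4,0.1,-0.8,0.4],
    [-0.38,0.1,-0.82,0.4],
    [-0.35,0.11,-0.82,0.4],
    [-0.32,0.1,-0.84,0.4],
    [-0.29,0.1,-0.85,0.4],
    [-0.25,0.1,-0.86,0.4],
    [-0.23,0.1,-0.87,0.4],
    [-0.2,0.11,-0.87,0.4],
    [-0.17,0.1,-0.88,0.4],
    [-0.14,0.1,-0.89,0.4]
  ],
  "claw": -0.1,
  "grip_force": 25
}}

```text
time_s: 1.43
ee_pos: [0.4143, 0.3776, 0.2111]
ee_rot: [0.657, -0.657, -0.261, 0.261]
force: [0.1, 0.5, 0.9]
width: 0.0418
```

Call:
{"op": "drive_tool", "data": {
  "deltas": [
    [-0.1,0.1,-0.89,0.4],
    [-0.08,0.11,-0.9,0.4],
    [-0.04,0.1,-0.89,0.4],
    [-0.01,0.1,-0.9,0.4],
    [0.02,0.1,-0.9,0.4],
    [0.05,0.1,-0.89,0.4],
    [0.08,0.11,-0.9,0.4],
    [0.11,0.1,-0.89,0.4],
    [0.14,0.1,-0.88,0.4],
    [0.18,0.1,-0.88,0.4]
  ]
}}

```text
time_s: 2.27
ee_pos: [0.5482, 0.1976, 0.1856]
ee_rot: [0.693, -0.693, -0.143, 0.143]
force: [-0.4, -0.3, 0.5]
width: 0.0412
```

Call:
{"op": "drive_tool", "data": {
  "deltas": [
    [0.2,0.1,-0.88,0.4],
    [0.24,0.11,-0.86,0.4],
    [0.26,0.1,-0.86,0.4],
    [0.3,0.1,-0.85,0.4],
    [0.32,0.1,-0.83,0.4],
    [0.36,0.1,-0.83,0.4],
    [0.38,0.11,-0.81,0.4],
    [0.41,0.1,-0.8,0.4],
    [0.44,0.1,-0.78,0.4],
    [0.46,0.1,-0.77,0.4]
  ]
}}

```text
time_s: 3.1
ee_pos: [0.6818, 0.0173, 0.16]
ee_rot: [0.707, -0.707, -0.02, 0.02]
force: [0.5, 0.3, 0.5]
width: 0.0415
```

Run:
```python
from h import *
im,W=cloud("wrist");cv2.imwrite('pics/w1.png',im)
b,g,r=[im[...,i].astype(int) for i in range(3)]
q=W-BED;a=q@U;c=q@V
k=(r>110)&(g<70)&(b<70)&(abs(a-.13)<.04)&(abs(c)<.1)&(W[...,2]>.035)
print(k.sum(),a[k].min(),a[k].max(),np.median(a[k]),c[k].min(),c[k].max(),np.percentile(W[...,2][k],[5,95]))
A=np.polyfit(c[k],a[k],1);print('slope',A)
H=BED+.1305*U
rows([H+.028*Z],U,10)
```

```text
880 0.10551460032349622 0.1547425630995372 0.1304291052334408 -0.04217994155320484 0.035350613988093166 [0.05673116 0.0609899 ]
slope [0.00350361 0.13026739]
[[-0.01, 0.41, 0.02, -0.02], [-0.01, 0.4, 0.02, -0.02], [-0.01, 0.41, 0.01, -0.02], [-0.01, 0.41, 0.02, -0.02], [-0.01, 0.4, 0.02, -0.02], [-0.01, 0.41, 0.02, -0.02], [-0.01, 0.4, 0.02, -0.02], [-0.01, 0.41, 0.01, -0.02], [-0.01, 0.41, 0.02, -0.02], [-0.01, 0.4, 0.02, -0.02]]
max [0.01 0.41 0.02 0.02] end [0.6812 0.0183 0.0581] x [0.997 0.071 0.002]
```

View pics/w1.png

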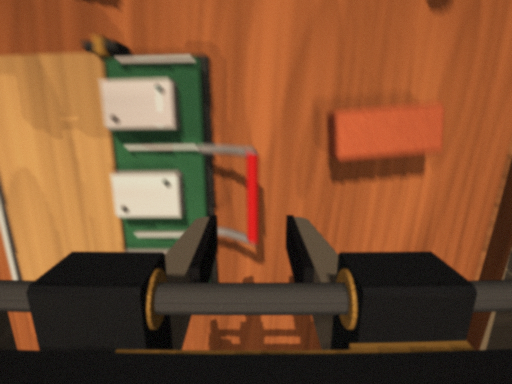

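Call:
{"op": "drive_tool", "data": {
  "deltas": [
    [0,0.41,0.02,0],
    [0,0.41,0.02,0],
    [0,0.41,0.02,0],
    [0,0.41,0.02,0],
    [-0.01,0.41,0.02,0],
    [-0.01,0.41,0.02,0],
    [-0.01,0.41,0.02,0],
    [-0.01,0.41,0.02,0],
    [-0.01,0.41,0.02,0],
    [0,0.39,0.02,0]
  ]
}}

```text
time_s: 3.98
ee_pos: [0.6794, 0.0233, 0.0569]
ee_rot: [-0.707, 0.707, 0.021, -0.021]
force: [-0.4, 0.6, -0.4]
width: 0.0414
```

Call:
{"op": "drive_tool", "data": {
  "deltas": [
    [0,0,0,0],
    [0,0,0,0],
    [0,0,0,0],
    [0,0,0,0]
  ],
  "claw": -1
}}

```text
time_s: 4.32
ee_pos: [0.6802, 0.0231, 0.0588]
ee_rot: [-0.707, 0.707, 0.021, -0.02]
force: [0.3, 0.5, -0.1]
width: 0.0167
```

Run:
```python
from h import *
p,r,s=tool();print(p,s['force'],s['width'])
rad=np.hypot(.1305,.025);a0=np.arctan2(.025,.1305)
f=lambda th:BED+rad*(np.cos(th+a0)*U+np.sin(th+a0)*Z)
print('err',(p-f(0))@U,(p-f(0))@V,(p-f(0))@Z)
off=p-f(0)
rows([f(th)+off for th in np.linspace(0,2.06,31)[1:]],None,1)
```

```text
[0.68015395 0.02310844 0.05876057] [ 0.264407    0.47282719 -0.11505482] 0.016721472825199733
err -0.0006953596863959728 0.004860112043338898 0.003760574243038224
[[-0.08, -0.36, 0.0, 0.0], [-0.11, -0.35, 0.0, 0.0], [-0.12, -0.34, 0.0, 0.0], [-0.16, -0.33, -0.01, 0.0], [-0.17, -0.32, 0.0, 0.0], [-0.19, -0.31, 0.0, 0.0], [-0.22, -0.29, 0.0, 0.0], [-0.24, -0.28, 0.0, 0.0], [-0.25, -0.26, -0.01, 0.0], [-0.27, -0.24, 0.0, 0.0]]
[[-0.29, -0.23, 0.0, 0.0], [-0.3, -0.2, -0.01, 0.0], [-0.32, -0.19, 0.0, 0.0], [-0.33, -0.16, 0.0, 0.0], [-0.34, -0.13, -0.01, 0.0], [-0.34, -0.12, 0.0, 0.0], [-0.36, -0.09, -0.01, 0.0], [-0.35, -0.06, 0.0, 0.0], [-0.37, -0.04, 0.0, 0.0], [-0.36, -0.02, -0.01, 0.0]]
[[-0.37, 0.01, 0.0, 0.0], [-0.36, 0.03, -0.01, 0.0], [-0.36, 0.06, 0.0, 0.0], [-0.35, 0.09, 0.0, 0.0], [-0.35, 0.1, -0.01, 0.0], [-0.34, 0.13, 0.0, 0.0], [-0.33, 0.16, -0.01, 0.0], [-0.32, 0.18, 0.0, 0.0], [-0.31, 0.19, 0.0, 0.0], [-0.29, 0.22, -0.01, 0.0]]
max [0.37 0.36 0.01 0.  ] end [0.4668 0.0081 0.1373] x [0.998 0.059 0.001]
```

Call:
{"op": "drive_tool", "data": {
  "deltas": [
    [0,0,0,0],
    [0,0,0,0],
    [0,0,0,0],
    [0,0,0,0]
  ]
}}

```text
time_s: 4.65
ee_pos: [0.6805, 0.0231, 0.0588]
ee_rot: [-0.707, 0.707, 0.022, -0.02]
force: [2.7, 0.0, 2.5]
width: 0.0086
```

Call:
{"op": "drive_tool", "data": {
  "deltas": [
    [-0.08,-0.36,0,0],
    [-0.11,-0.35,0,0],
    [-0.12,-0.34,0,0],
    [-0.16,-0.33,0,0],
    [-0.17,-0.32,0,0],
    [-0.19,-0.31,0,0],
    [-0.22,-0.29,0,0],
    [-0.24,-0.28,0,0],
    [-0.25,-0.26,-0.01,0],
    [-0.27,-0.24,0,0]
  ]
}}

```text
time_s: 5.48
ee_pos: [0.6368, 0.0202, 0.137]
ee_rot: [-0.707, 0.707, 0.023, -0.019]
force: [7.3, -0.4, 3.6]
width: 0.0089
```

Run:
```python
from h import *
p,r,s=tool();print(p,s['force'],s['width'])
rad=np.hypot(.1305,.025);a0=np.arctan2(.025,.1305)
f=lambda th:BED+rad*(np.cos(th+a0)*U+np.sin(th+a0)*Z)
e=p-f(2.06/3);print('err',e@U,e@V,e@Z)
im,W=cloud("side");cv2.imwrite('pics/s1.png',im[120:320,130:400])
```

```text
[0.63680068 0.02023654 0.13703082] [ 7.27239294 -0.37340923  3.59010354] 0.008943925201801572
err 0.0012836193611262038 0.005021165259394636 0.004964578843961509
```

View pics/s1.png

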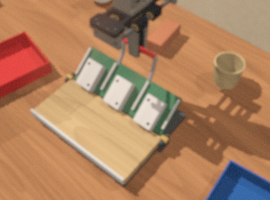

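Call:
{"op": "drive_tool", "data": {
  "deltas": [
    [-0.29,-0.23,0,0],
    [-0.3,-0.2,-0.01,0],
    [-0.32,-0.19,0,0],
    [-0.33,-0.16,0,0],
    [-0.34,-0.13,-0.01,0],
    [-0.34,-0.12,0,0],
    [-0.36,-0.09,-0.01,0],
    [-0.35,-0.06,0,0],
    [-0.37,-0.04,0,0],
    [-0.36,-0.02,-0.01,0]
  ]
}}

```text
time_s: 6.37
ee_pos: [0.5514, 0.0144, 0.1674]
ee_rot: [0.707, -0.707, -0.022, 0.02]
force: [2.2, 0.9, 1.4]
width: 0.0087
```

Call:
{"op": "drive_tool", "data": {
  "deltas": [
    [-0.37,0.01,0,0],
    [-0.36,0.03,-0.01,0],
    [-0.36,0.06,0,0],
    [-0.35,0.09,0,0],
    [-0.35,0.1,-0.01,0],
    [-0.34,0.13,0,0],
    [-0.33,0.16,-0.01,0],
    [-0.32,0.18,0,0],
    [-0.31,0.19,0,0],
    [-0.29,0.22,-0.01,0]
  ]
}}

```text
time_s: 7.2
ee_pos: [0.4656, 0.0085, 0.1363]
ee_rot: [0.707, -0.707, -0.021, 0.021]
force: [2.6, 4.1, -0.5]
width: 0.009
```

Run:
```python
from h import *
p,r,s=tool();print(p,s['force'],s['width'])
rad=np.hypot(.1305,.025);a0=np.arctan2(.025,.1305)
f=lambda th:BED+rad*(np.cos(th+a0)*U+np.sin(th+a0)*Z)
e=p-f(2.06);print('err',e@U,e@V,e@Z)
im,W=cloud("side");im2,_=cloud("scene")
cv2.imwrite('pics/s2.png',cv2.resize(np.hstack([im[140:320,130:370],im2[130:310,180:420]]),None,fx=1.6,fy=1.6))
```

```text
[0.46555744 0.00850867 0.13628354] [ 2.57352039  4.08428891 -0.4827284 ] 0.008964822689197167
err -0.0018866162648844486 0.0052742206217253965 0.0028383081930792586
```

View pics/s2.png

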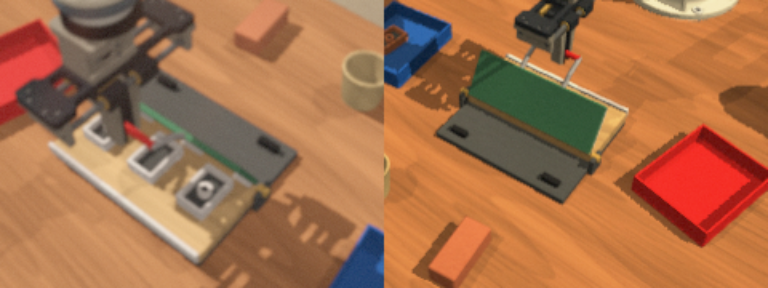

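All three castings lie on the bed with their pans up; the near one at (205,188) in the left half shows a boss. Next I carry the board back.

Call:
{"op": "drive_tool", "data": {
  "deltas": [
    [0.29,-0.22,0.01,0],
    [0.31,-0.19,0,0],
    [0.32,-0.18,0,0],
    [0.33,-0.16,0.01,0],
    [0.34,-0.13,0,0],
    [0.35,-0.1,0.01,0],
    [0.35,-0.09,0,0],
    [0.36,-0.06,0,0],
    [0.36,-0.03,0.01,0],
    [0.37,-0.01,0,0]
  ]
}}

```text
time_s: 8.13
ee_pos: [0.5518, 0.0141, 0.1662]
ee_rot: [-0.707, 0.707, 0.021, -0.021]
force: [-1.4, -1.1, 4.5]
width: 0.0092
```

Call:
{"op": "drive_tool", "data": {
  "deltas": [
    [0.36,0.02,0.01,0],
    [0.37,0.04,0,0],
    [0.35,0.06,0,0],
    [0.36,0.09,0.01,0],
    [0.34,0.12,0,0],
    [0.34,0.13,0.01,0],
    [0.33,0.16,0,0],
    [0.32,0.19,0,0],
    [0.3,0.2,0.01,0],
    [0.29,0.23,0,0]
  ]
}}

```text
time_s: 8.97
ee_pos: [0.6352, 0.0202, 0.1345]
ee_rot: [-0.707, 0.707, 0.021, -0.021]
force: [-0.8, -3.9, 0.5]
width: 0.0091
```

Call:
{"op": "drive_tool", "data": {
  "deltas": [
    [0.27,0.24,0,0],
    [0.25,0.26,0.01,0],
    [0.24,0.28,0,0],
    [0.22,0.29,0,0],
    [0.19,0.31,0,0],
    [0.17,0.32,0,0],
    [0.16,0.33,0,0],
    [0.12,0.34,0,0],
    [0.11,0.35,0,0],
    [0.08,0.36,0,0]
  ]
}}

```text
time_s: 9.8
ee_pos: [0.6802, 0.0234, 0.0573]
ee_rot: [0.707, -0.707, -0.021, 0.021]
force: [1.4, -1.5, 0.6]
width: 0.0089
```

Run:
```python
from h import *
plan(BED+.1305*U+.028*Z)
im,W=cloud("side");im2,W2=cloud("scene")
cv2.imwrite('pics/s3.png',cv2.resize(np.hstack([im[140:320,130:370],im2[130:310,180:420]]),None,fx=1.6,fy=1.6))
for X in(W,W2):
  q=X-BED;a=q@U;b=q@V
  for lo,hi in((.005,.03),(.05,.08)):
    k=(a>lo)&(a<hi)&(abs(b)<.11)&(X[...,2]<.05);print(lo,k.sum(),np.median(X[...,2][k]))
```

```text
t 9.8 pos [0.6802 0.0234 0.0573] x [0.998 0.059 0.001] y [ 0.001  0.    -1.   ] z [-0.059  0.998  0.   ] F [ 1.4 -1.5  0.6] w 0.0088868122741678
units [ 0.029 -0.029 -0.206]
0.005 983 0.02995147224409611
0.05 1070 0.030677615242354628
0.005 352 0.02824969098240121
0.05 511 0.028269126239665154
```

View pics/s3.png

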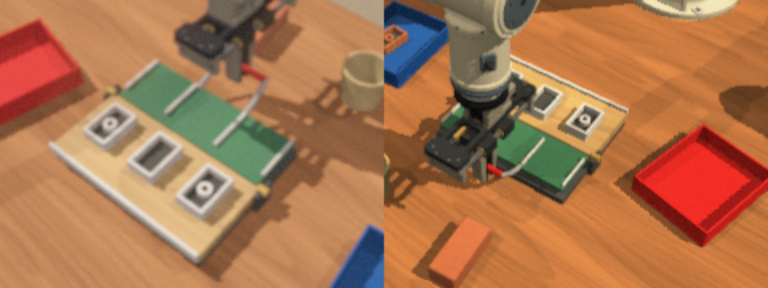

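Call:
{"op": "drive_tool", "data": {
  "deltas": [
    [0,0,0,0],
    [0,0,0,0],
    [0,0,0,0],
    [0,0,0,0],
    [0,-0.1,0,0],
    [0,-0.4,0,0],
    [0,-0.8,0,0],
    [0,-1,0,0],
    [0,-1,0,0],
    [0,-1,0,0]
  ],
  "claw": -0.2
}}

```text
time_s: 10.73
ee_pos: [0.6795, 0.0232, 0.1677]
ee_rot: [0.707, -0.707, -0.021, 0.021]
force: [1.1, 0.1, -0.4]
width: 0.0368
```

Run:
```python
from h import *
plan(None)
im,W=cloud("side");im2,W2=cloud("scene")
cv2.imwrite('pics/s4.png',cv2.resize(np.hstack([im[140:320,130:370],im2[130:310,180:420]]),None,fx=1.6,fy=1.6))
for X in(W,W2):
  q=X-BED;a=q@U;b=q@V
  for c in(-.08,0,.08):
    k=(a>-.1)&(a<-.008)&(abs(b-c)<.035)&(X[...,2]>.043)&(X[...,2]<.06)
    rc=cv2.minAreaRect((np.stack([a[k],b[k]],1)*1000).astype(np.float32));print(c,k.sum(),np.round(rc[0],1),np.round(rc[1],1),rc[2],np.median(X[...,2][k]))
  k=(a>.05)&(a<.08)&(abs(b)<.11)&(X[...,2]<.05);print(k.sum(),np.median(X[...,2][k]))
rows([BED-.05*U+.1*Z],U,10)
```

```text
t 10.7333 pos [0.6795 0.0232 0.1677] x [0.998 0.059 0.   ] y [ 0.  0. -1.] z [-0.059  0.998  0.   ] F [ 1.1  0.1 -0.4] w 0.036760227978762244
-0.08 333 [-49.3 -80.6] [61.9 41.7] 0.2750405967235565 0.04670220092211186
0 243 [-49.1  -0.6] [41.7 61.3] 89.79501342773438 0.04707141721447061
0.08 272 [-50.4  79.4] [41.9 61.2] 89.92875671386719 0.046638246547065665
1059 0.029761745815651164
-0.08 59 [-48.7 -71.2] [63.2 24.7] 0.6236623525619507 0.0450203484751206
0 103 [-48.4   0.9] [63.4 40.2] 1.9002658128738403 0.045380405450709205
0.08 125 [-49.   80.2] [40.5 62.6] 89.85274505615234 0.04560971754045706
691 0.028071243231801546
[[-0.73, 0.16, -0.03, -0.01], [-0.73, 0.16, -0.02, -0.01], [-0.73, 0.16, -0.03, -0.01], [-0.73, 0.16, -0.03, -0.01], [-0.73, 0.16, -0.02, -0.01], [-0.73, 0.16, -0.03, -0.01], [-0.73, 0.16, -0.02, -0.01], [-0.73, 0.16, -0.02, -0.01], [-0.72, 0.16, -0.03, -0.01], [-0.73, 0.16, -0.02, -0.01]]
max [0.73 0.16 0.03 0.01] end [0.5012 0.0056 0.13  ] x [0.998 0.067 0.008]
```

Call:
{"op": "drive_tool", "data": {
  "deltas": [
    [-0.73,0.16,-0.03,-0.01],
    [-0.73,0.16,-0.02,-0.01],
    [-0.73,0.16,-0.03,-0.01],
    [-0.73,0.16,-0.03,-0.01],
    [-0.73,0.16,-0.02,-0.01],
    [-0.73,0.16,-0.03,-0.01],
    [-0.73,0.16,-0.02,-0.01],
    [-0.73,0.16,-0.02,-0.01],
    [-0.7,0.16,-0.03,-0.01],
    [-0.7,0.16,-0.02,-0.01]
  ],
  "claw": 0.6
}}

```text
time_s: 11.67
ee_pos: [0.4982, 0.0055, 0.1256]
ee_rot: [0.707, -0.707, -0.024, 0.024]
force: [0.5, -0.4, -0.2]
width: 0.0735
```

Run:
```python
from h import *
plan(BED-.049*U+.0255*Z)
im,X=cloud("wrist");cv2.imwrite('pics/w2.png',im)
q=X-BED;a=q@U;b=q@V
for c in(-.08,0,.08):
    k=(a>-.1)&(a<-.008)&(abs(b-c)<.035)&(X[...,2]>.043)&(X[...,2]<.055)
    if k.sum()>9:
        rc=cv2.minAreaRect((np.stack([a[k],b[k]],1)*1000).astype(np.float32));print(c,k.sum(),np.round(rc[0],1),np.round(rc[1],1),rc[2])
```

```text
t 11.6667 pos [0.4982 0.0055 0.1256] x [0.998 0.067 0.   ] y [ 0.  0. -1.] z [-0.067  0.998  0.   ] F [ 0.5 -0.4 -0.2] w 0.07351205781420721
units [1.550e-01 2.802e+00 1.000e-03]
-0.08 592 [-49.4 -63.4] [59.8  9. ] 0.5571832060813904
0 1466 [-49.6   0.5] [40.2 60.2] 89.87421417236328
0.08 2121 [-50.2  80.2] [39.1 60.4] 89.8274154663086
```

View pics/w2.png

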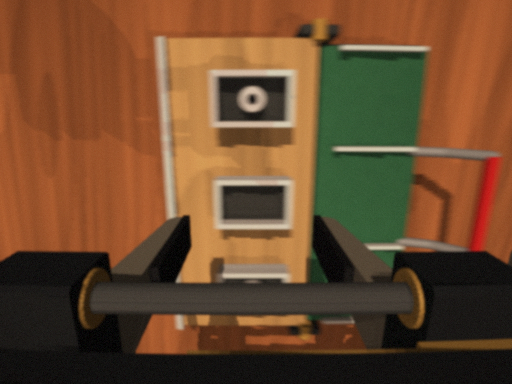

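The middle casting, at (252,203), is empty, while the one at (252,98) has a boss. I'm going down on the middle one.

Call:
{"op": "drive_tool", "data": {
  "deltas": [
    [0.05,0.4,0,0],
    [0.05,0.4,0,0],
    [0.04,0.4,0,0],
    [0,0.35,0,0],
    [0,0.3,0,0],
    [0,0.3,0,0],
    [0,0.25,0,0],
    [0,0.2,0,0],
    [0,0.15,0,0],
    [0,0,0,0]
  ]
}}

```text
time_s: 12.55
ee_pos: [0.5025, 0.0058, 0.0561]
ee_rot: [0.707, -0.707, -0.024, 0.024]
force: [-0.6, 0.7, -0.1]
width: 0.0736
```

Call:
{"op": "drive_tool", "data": {
  "deltas": [
    [0,0,0,0],
    [0,0,0,0],
    [0,0,0,0],
    [0,0,0,0],
    [0,0,0,0],
    [0,0,0,0]
  ],
  "claw": -1
}}

```text
time_s: 13.05
ee_pos: [0.503, 0.0058, 0.0571]
ee_rot: [-0.707, 0.707, 0.024, -0.024]
force: [0.1, -0.1, 1.5]
width: 0.0596
```

Run:
```python
from h import *
plan(BED-.049*U+.0255*Z)
```

```text
t 13.05 pos [0.503  0.0058 0.0571] x [0.998 0.067 0.   ] y [ 0. -0. -1.] z [-0.067  0.998 -0.   ] F [ 0.1 -0.1  1.5] w 0.05958701868726624
units [-0.037  0.066  0.   ]
```

Call:
{"op": "drive_tool", "data": {
  "deltas": [
    [0,-0.1,0,0],
    [0,-0.3,0,0],
    [0,-0.4,0,0],
    [0,-0.5,0,0],
    [0,-0.5,0,0],
    [0,-0.5,0,0],
    [0,-0.5,0,0],
    [0,-0.4,0,0],
    [0,0,0,0]
  ]
}}

```text
time_s: 13.8
ee_pos: [0.5042, 0.0058, 0.1394]
ee_rot: [-0.707, 0.707, 0.025, -0.023]
force: [0.4, -0.5, -1.5]
width: 0.0596
```

Run:
```python
from h import *
plan(None)
rows([np.array([.470,.291,.13])],np.array([.982,-.189,0]),20)
```

```text
t 13.8 pos [0.5042 0.0058 0.1394] x [0.998 0.067 0.004] y [ 0.004  0.    -1.   ] z [-0.067  0.998 -0.   ] F [ 0.4 -0.5 -1.5] w 0.059605493640214044
[[-0.03, 0.02, 0.57, 0.15], [-0.04, 0.02, 0.58, 0.15], [-0.04, 0.02, 0.57, 0.15], [-0.05, 0.01, 0.57, 0.15], [-0.06, 0.02, 0.57, 0.15], [-0.07, 0.02, 0.57, 0.15], [-0.08, 0.02, 0.57, 0.15], [-0.08, 0.02, 0.57, 0.15], [-0.09, 0.02, 0.57, 0.15], [-0.1, 0.02, 0.56, 0.15]]
[[-0.1, 0.01, 0.57, 0.15], [-0.11, 0.02, 0.56, 0.15], [-0.12, 0.02, 0.57, 0.15], [-0.13, 0.02, 0.56, 0.15], [-0.13, 0.02, 0.55, 0.15], [-0.14, 0.02, 0.56, 0.15], [-0.15, 0.01, 0.56, 0.15], [-0.16, 0.02, 0.55, 0.15], [-0.16, 0.02, 0.55, 0.15], [-0.17, 0.02, 0.55, 0.15]]
max [0.17 0.02 0.58 0.15] end [0.47  0.291 0.13 ] x [ 0.981 -0.193  0.004]
```

Call:
{"op": "drive_tool", "data": {
  "deltas": [
    [-0.03,0.02,0.57,0.15],
    [-0.04,0.02,0.58,0.15],
    [-0.04,0.02,0.57,0.15],
    [-0.05,0.01,0.57,0.15],
    [-0.06,0.02,0.57,0.15],
    [-0.07,0.02,0.57,0.15],
    [-0.08,0.02,0.57,0.15],
    [-0.08,0.02,0.57,0.15],
    [-0.09,0.02,0.57,0.15],
    [-0.1,0.02,0.56,0.15]
  ]
}}

```text
time_s: 14.63
ee_pos: [0.4852, 0.1489, 0.1318]
ee_rot: [-0.707, 0.707, -0.023, 0.022]
force: [0.1, 0.5, -1.9]
width: 0.0595
```

Call:
{"op": "drive_tool", "data": {
  "deltas": [
    [-0.1,0.01,0.57,0.15],
    [-0.11,0.02,0.56,0.15],
    [-0.12,0.02,0.57,0.15],
    [-0.13,0.02,0.56,0.15],
    [-0.13,0.02,0.55,0.15],
    [-0.14,0.02,0.56,0.15],
    [-0.15,0.01,0.56,0.15],
    [-0.16,0.02,0.55,0.15],
    [-0.16,0.02,0.55,0.15],
    [-0.17,0.02,0.55,0.15]
  ]
}}

```text
time_s: 15.47
ee_pos: [0.4682, 0.2916, 0.1272]
ee_rot: [-0.704, 0.704, -0.069, 0.069]
force: [-0.7, 0.4, -1.3]
width: 0.0599
```

Run:
```python
from h import *
plan([.470,.291,.0325])
im,W=cloud("side");im2,W2=cloud("scene")
cv2.imwrite('pics/s5.png',cv2.resize(np.hstack([im[110:290,80:320],im2[130:310,220:460]]),None,fx=1.6,fy=1.6))
```

```text
t 15.4667 pos [0.4682 0.2916 0.1272] x [ 0.981 -0.194 -0.   ] y [-0.001 -0.    -1.   ] z [ 0.194  0.981 -0.   ] F [-0.7  0.4 -1.3] w 0.05988053301232578
units [ 0.077  3.787 -0.006]
```

View pics/s5.png

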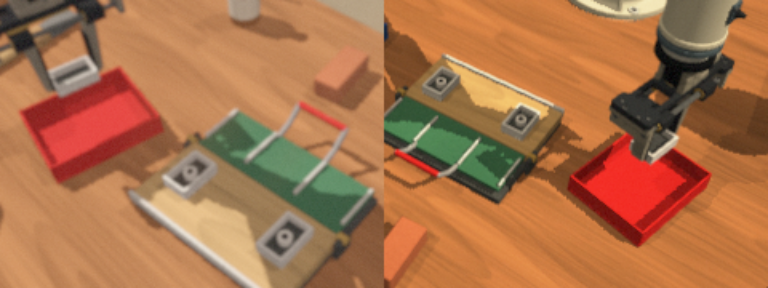

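The casting is held over the red tray, and the two with bosses are still on the bed. I'll lower it slowly.

Call:
{"op": "drive_tool", "data": {
  "deltas": [
    [0.05,0.5,0,0],
    [0.03,0.5,0,0],
    [0,0.5,0,0],
    [0,0.5,0,0],
    [0,0.5,0,0],
    [0,0.4,0,0],
    [0,0.3,0,0],
    [0,0.2,0,0],
    [0,0.15,0,0],
    [0,0.1,0,0]
  ]
}}

```text
time_s: 16.4
ee_pos: [0.4706, 0.2905, 0.036]
ee_rot: [-0.704, 0.704, -0.069, 0.069]
force: [-0.6, -0.5, -0.8]
width: 0.0597
```

Call:
{"op": "drive_tool", "data": {
  "deltas": [
    [0,0.04,0,0],
    [0,0.03,0,0],
    [0,0,0,0]
  ]
}}

```text
time_s: 16.65
ee_pos: [0.4707, 0.2908, 0.0348]
ee_rot: [0.704, -0.704, 0.068, -0.069]
force: [0.0, -0.8, -0.6]
width: 0.0597
```

Call:
{"op": "drive_tool", "data": {
  "deltas": [
    [0,0.05,0,0],
    [0,0.04,0,0],
    [0,0.02,0,0],
    [0,0,0,0]
  ]
}}

```text
time_s: 16.98
ee_pos: [0.4705, 0.2906, 0.0318]
ee_rot: [-0.704, 0.704, -0.069, 0.069]
force: [0.2, 0.5, -0.8]
width: 0.0596
```

Call:
{"op": "drive_tool", "data": {
  "deltas": [
    [0,0,0,0],
    [0,0,0,0],
    [0,0,0,0],
    [0,0,0,0],
    [0,-0.2,0,0],
    [0,-0.6,0,0],
    [0,-1,0,0],
    [0,-1,0,0],
    [0,-1,0,0],
    [0,-1,0,0]
  ],
  "claw": 0.6
}}

```text
time_s: 17.82
ee_pos: [0.4704, 0.2906, 0.1534]
ee_rot: [0.704, -0.704, 0.069, -0.069]
force: [-0.1, 0.1, -0.6]
width: 0.0736
```

Call:
{"op": "drive_tool", "data": {
  "deltas": [
    [0,-0.5,0.7,0],
    [0,-0.3,0.8,0],
    [0,0,0.8,0],
    [0,0,0.8,0],
    [0,0,0.8,0],
    [0,0,0.8,0],
    [0,0,0.5,0],
    [0,0,0,0]
  ]
}}

```text
time_s: 18.48
ee_pos: [0.496, 0.4203, 0.1721]
ee_rot: [0.704, -0.703, 0.068, -0.068]
force: [-0.6, -0.5, 0.1]
width: 0.0736
```

Run:
```python
from h import *
plan(None)
im,X=cloud("side");im2,W2=cloud("scene")
cv2.imwrite('pics/s6.png',cv2.resize(np.hstack([im[110:290,80:320],im2[130:310,220:460]]),None,fx=1.6,fy=1.6))
q=X-BED;a=q@U;b=q@V
for c in(-.08,.08):
    k=(a>-.1)&(a<-.008)&(abs(b-c)<.035)&(X[...,2]>.043)&(X[...,2]<.06)
    rc=cv2.minAreaRect((np.stack([a[k],b[k]],1)*1000).astype(np.float32));print(c,np.round(rc[0],1),np.round(rc[1],1),np.median(X[...,2][k]))
k=(a>.05)&(a<.08)&(abs(b)<.11)&(X[...,2]<.05);print('board',np.median(X[...,2][k]))
```

```text
t 18.4833 pos [0.496  0.4203 0.1721] x [ 0.981 -0.192  0.001] y [ 0.001  0.001 -1.   ] z [0.192 0.981 0.001] F [-0.6 -0.5  0.1] w 0.07362319427825971
-0.08 [-49.2 -80.6] [42.  61.9] 0.046926228410023696
0.08 [-49.9  78.9] [42.2 62.4] 0.046637583350504275
board 0.029754141256679523
```

View pics/s6.png

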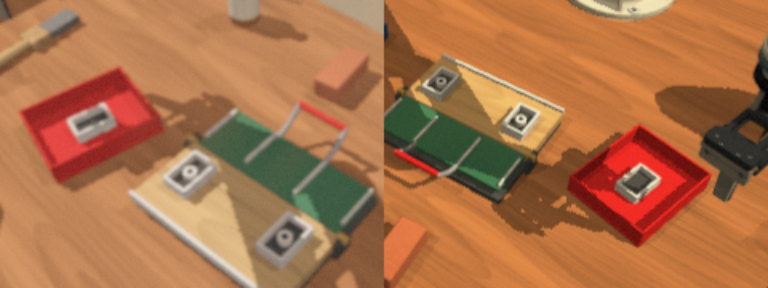

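The empty casting lies in the red tray at (92,122) in the left half. Both bossed castings are on the bed, the board is flat and the arm is clear.

```bash
python3 -c "
from rig import env
print(env.close_job())"
```

```text
the job is handed in; nothing more can be done
None
```

The job is done and handed in at about 18.5 s. I swung the board over by its handle to about 2.06 rad, which tipped all three castings onto the bed with their undersides up, then laid the board back down flat. The middle casting had no boss, so I put it in the red tray.

The last pictures showed:
- **Red tray:** the faulty casting lies in it with its underside up.
- **Bed:** the two sound castings lie there with their bosses showing, at about x = -50 mm and y = ±80 mm.
- **Board:** it is flat, with its top face at a measured height of 30 mm.
- **Arm and forces:** the arm was clear of everything. Force readings between moves never exceeded about 8 N.

No check failed. Two readings were slightly off. I gripped the handle about 5 mm from its middle along the bar, which made no difference. The scene camera also read heights 1–2 mm lower than the side camera, within the stated calibration.

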